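Press the vial caps home along the heating block

TASK

Run the fingertips along the curved row of five blue vial caps on the aluminium heating block, starting at the end with the green plate, and press each cap gently down, one after another in order, until it is fully home and no orange shows. Once you have begun, stay close over the row until the last cap is home, then move clear. Only touch: do not lift, tip or shift the block, and leave everything standing around it alone.

Things in the scene. Friction and masses are not known exactly. Their poses are not given: they have to be found in the camera images.
- block: Loose aluminium heating block, 0.85 kg, on the table: an arc 46 mm wide, 45 mm high, 205 mm end to end. Origin: underside, below the middle cap; z up. cap0 to cap4 stand on a 140 mm radius about the point x=-140 mm, y=0 of this frame, at -30, -15, 0, 15, 30 degrees from its x axis (36.5 mm apart). A green plate (6 mm thick, 47 mm high) closes the end beside cap0.
- cap0_top (a point): Centre of the flat top of blue push-on cap 0 (22 mm across, 16 mm high), the one next to the green end plate. It moves with the cap: 69.5 mm above the table with the cap fully up, 61.5 mm when home.
- cap1_top (a point): Centre of the flat top of blue push-on cap 1 (22 mm across, 16 mm high). It moves with the cap: 69.5 mm above the table with the cap fully up, 61.5 mm when home.
- cap2_top (a point): Centre of the flat top of blue push-on cap 2 (22 mm across, 16 mm high). It moves with the cap: 69.5 mm above the table with the cap fully up, 61.5 mm when home.
- cap3_top (a point): Centre of the flat top of blue push-on cap 3 (22 mm across, 16 mm high). It moves with the cap: 69.5 mm above the table with the cap fully up, 61.5 mm when home.
- cap4_top (a point): Centre of the flat top of blue push-on cap 4 (22 mm across, 16 mm high), the last of the row, far from the green end plate. It moves with the cap: 69.5 mm above the table with the cap fully up, 61.5 mm when home.
- cap0 (a joint): How far cap 0 is pushed down, m: 0 fully up, 0.008 home against the block (hard stop). Starts between 0 and 0.0015. Stiff sliding fit: about 4 N moves it and it stays where it is left. An orange band below the cap shows while it is up.
- cap1 (a joint): How far cap 1 is pushed down, m: 0 fully up, 0.008 home against the block (hard stop). Starts between 0 and 0.0015. Stiff sliding fit: about 4 N moves it and it stays where it is left. An orange band below the cap shows while it is up.
- cap2 (a joint): How far cap 2 is pushed down, m: 0 fully up, 0.008 home against the block (hard stop). Starts between 0 and 0.0015. Stiff sliding fit: about 4 N moves it and it stays where it is left. An orange band below the cap shows while it is up.
- cap3 (a joint): How far cap 3 is pushed down, m: 0 fully up, 0.008 home against the block (hard stop). Starts between 0 and 0.0015. Stiff sliding fit: about 4 N moves it and it stays where it is left. An orange band below the cap shows while it is up.
- cap4 (a joint): How far cap 4 is pushed down, m: 0 fully up, 0.008 home against the block (hard stop). Starts between 0 and 0.0015. Stiff sliding fit: about 4 N moves it and it stays where it is left. An orange band below the cap shows while it is up.
- vial: Spare glass vial with a white cap, 22 mm across, 55 mm high, standing loose inside the arc. Leave alone. Origin: centre of its underside.
- stopper: Black rubber stopper, 26 mm across, 24 mm high, loose outside the arc. Leave alone. Origin: centre of its underside.
- beaker: Empty glass beaker, 70 mm across, 90 mm high. Leave alone. Origin: centre of its underside.
- wash_bottle: White bottle with a red cap, 60 mm across, 115 mm high. Leave alone. Origin: centre of its underside.
- amber_jar: Amber jar with a black cap, 60 mm across, 85 mm high. Leave alone. Origin: centre of its underside.
- flange_ring: Steel flange ring, 90 mm across, 14 mm high, lying flat. Leave alone. Origin: centre of its underside.
- wrench: Steel wrench, 180 mm long, lying on the table, handle towards its -x. Leave alone. Origin: its middle.
Not all that is in view belongs to the job. Leave any brown look-alike of the block alone.

How it is judged:
By the outcome, as a careful person would: the job done as asked, in the order asked, and still so for the second after the job is handed in, with the robot touching nothing.
It also fails if it takes over 51 s, if anything falls off the work surface, if the arm or the gripper's body presses on something with over 40 N, if the wrist force passes 120 N, or if a joint passes its speed limit or range.

ROBOT

A 6-joint arm with a two-finger parallel gripper is mounted at the origin on the work surface. World frame = base frame: x ahead of the robot, y to its left, z up, the work surface at z = 0. Lengths are in m, angles in rad, forces in N, time in s.
With the tool pointing down it reaches from about 0.325 to 0.775 m from the base axis. Payload 5.5 kg.
Tool frame: the origin (TCP) lies between the finger pads, 19 mm behind the fingertips; this is the grasp point; z points along the fingers, y is the line along which they close (so a half turn about z gives the same grasp; the last joint's range is limited). The gripper opens to 88 mm and grips with 3 to 60 N. Pads are 20 mm wide; open, the fingers measure 115 mm over their backs; the gripper's body (75 mm by 178 mm) begins 61 mm behind the grasp point.
Start: joints at [1.104, 0.091, 1.231, -0, 1.82, -0.057], TCP at [0.239, 0.55, 0.241] pointing down, gripper open.
Joint ranges: [-2.87, 2.87], [-0.86, 2.18], [0.17, 2.46], [-1.51, 4.65], [0.06, 2.69], [-2.65, 2.65]. Speed limits (rad/s): [2.57, 2.57, 3.01, 3.14, 3.14, 3.14].

INTERFACE

Orientations are given as a unit quaternion [w, x, y, z].
In Python, from bench import * gives the robot as it stands. Calls block until the motion is done:
- move_to(position, orientation): joint-space move of the TCP to a pose.
- move_l(position, speed=0.15, orientation=None): straight line of the TCP; orientation=None keeps the orientation; speed is the mean speed in m/s.
- movej(angles): joint-space move.
- gripper_open() and close(): open the fingers fully, or close them until they stop; the grip force is fixed at half the most.
- hold(seconds).
- inverse_kinematics(position, orientation): joint angles nearest the present ones, or None.
- state(): the state.
- get_image(name): name is "scene" or "side" or "wrist"; returns a dict with "frame" (400x640x3 uint8, blue, green, red), "depth" (400x640 float32, m along the optical axis (not along the pixel's ray), 0 where there is no reading), "camera_matrix" (3x3 intrinsics, pixels), "view" (4x4, takes a point from world to camera coordinates). Camera axes: x right, y up, looking along -z (the intrinsics and any distortion apply to the point x, -y, -z); pixel columns grow to the right and rows downward; lengths in m; the calibration is good to about 2 mm. A picture is of the moment at which its call begins.
A pose or a line that the arm cannot do raises IKError and nothing moves.
- job_done(): hands the job in; it is judged then, once.
The state is a dict: "time": time; "joint_pos": joint angles; "dq": joint speeds; "joint_torque": joint torques, N m; "ee_pos": TCP position; "ee_rot": TCP orientation; "ft_force": force on the tool from outside, world axes, zero at the start; "moment": the same for the moment, N m; "finger_gap": finger opening in m; "finger_force": force on a finger pad.
Only numpy, scipy, OpenCV 4.12 (cv2) and the standard library are available. Lean on these libraries where they do the work, as an engineer would, in place of code of your own. Each camera call takes 0.05 s, during which the arm holds its last target. There are 200 camera calls.

## Working session

There is one attempt and no reset: what is moved stays moved. The work goes in short steps, each a Python script; the robot and the scene stay as the last script left them, time stands still between calls to the robot, and variables do not carry over. Pictures are saved under pics/ and viewed, at most 10 in all, crops included, and the job is handed in when it is done.

```bash
mkdir -p pics
python3 - <<'E'
from bench import *
import cv2,pickle
d={n:get_image(n) for n in("scene","side","wrist")}
pickle.dump(d,open("d.pkl","wb"))
for n in("scene","side"): cv2.imwrite(f"pics/{n}0.png",d[n]["frame"])
s=state();print(s)
E
```

```text
{'time': 0.15, 'joint_pos': array([ 1.10430655e+00,  9.16955734e-02,  1.23159527e+00,  1.23398233e-07,
        1.81976186e+00, -5.67282839e-02]), 'dq': array([-1.08159497e-03, -2.67967013e-03, -3.15003508e-03, -2.85272618e-04,
        2.69484810e-04,  2.59453134e-06]), 'joint_torque': array([ 1.08926379e-03, -4.47043562e+01, -4.06909096e+01,  6.98965788e-02,
        2.74738896e-02, -1.09136213e-04]), 'ee_pos': array([0.23897011, 0.55016042, 0.24046871]), 'ee_rot': array([-1.88867355e-04,  2.03450332e-01,  9.79084996e-01, -7.05168410e-04]), 'ft_force': array([-0.21467645,  0.75935835,  0.69867792]), 'moment': array([-0.05415006,  0.01071001,  0.00810767]), 'finger_force': 0.0, 'finger_gap': 0.08772970034633067}
```

View pics/scene0.png

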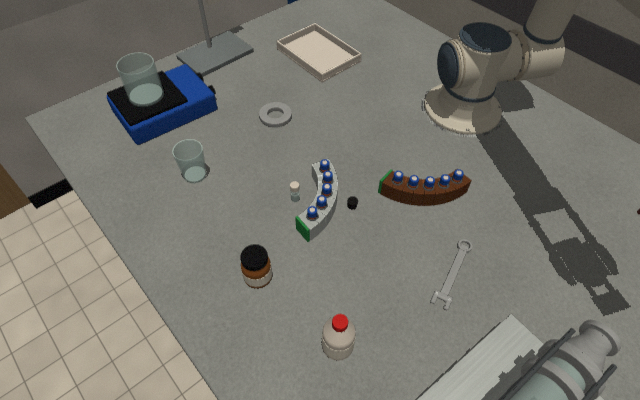

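View pics/side0.png

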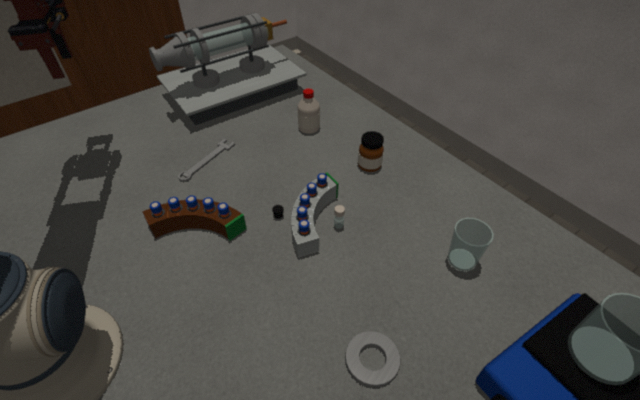

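The grey block is at scene (297–338, 160–238), with its green end at (303,228). The brown look-alike is at (380–470, 170–205), the vial at (295,190), the stopper at (352,203) and the jar at (256,265). Next I'll get the cap positions from the blue blobs and depth.

```bash
cat > h.py <<'E'
import numpy as np,cv2
def w2p(im,P):
    V=im["view"];c=np.asarray(P)@V[:3,:3].T+V[:3,3];c=c*[1,-1,-1]
    q=c@im["camera_matrix"].T;return q[:,:2]/q[:,2:]
def ray(im,uv):
    V=im["view"];d=np.linalg.inv(im["camera_matrix"])@[uv[0],uv[1],1];R=V[:3,:3]
    return -R.T@V[:3,3],R.T@(d*[1,-1,-1])
def onz(im,uv,z):
    o,d=ray(im,uv);return o+d*(z-o[2])/d[2]
def cloud(im):
    V=im["view"];h,w=im["depth"].shape;v,u=np.mgrid[:h,:w]
    d=np.stack([u,v,np.ones_like(u)],-1)@np.linalg.inv(im["camera_matrix"]).T
    c=d*im["depth"][...,None]*[1,-1,-1];return (c-V[:3,3])@V[:3,:3]
def blue(im,a=8):
    f=im["frame"].astype(int);m=((f[...,0]>f[...,1]*1.6)&(f[...,0]>f[...,2]*1.6)&(f[...,0]>60)).astype(np.uint8)
    n,l,s,c=cv2.connectedComponentsWithStats(m);return [(c[i],s[i,4],l==i) for i in range(1,n) if s[i,4]>a]
E
python3 - <<'E'
import pickle;from h import *
d=pickle.load(open("d.pkl","rb"))
np.set_printoptions(precision=4,suppress=True)
for n in("scene","side"):
    im=d[n];C=cloud(im)
    for c,a,m in blue(im):
        if a<300: 
            p=C[m];print(n,c,a,np.median(p,0),p[:,2].max(),onz(im,c,.064))
im=d["scene"];C=cloud(im)
for nm,uv in dict(vial=(295,186),stop=(352,201),green=(304,230),jar=(256,253),beaker=(190,165),bottle=(340,322)).items(): print(nm,C[uv[1],uv[0]])
E
```

```text
scene [324.44 165.64] 50 [ 0.4803 -0.0413  0.0634] 0.06979086065594355 [ 0.48   -0.0413  0.064 ]
scene [327.449  176.8367] 49 [ 0.4987 -0.01    0.0651] 0.07117378381233841 [ 0.4973 -0.011   0.064 ]
scene [397.6607 176.6429] 56 [0.3768 0.0944 0.0661] 0.07066752060636104 [0.3744 0.0929 0.064 ]
scene [457.5455 175.7455] 55 [0.2683 0.1814 0.0642] 0.07095017877440536 [0.2673 0.1805 0.064 ]
scene [444.2727 180.3091] 55 [0.3026 0.171  0.0651] 0.070164698261157 [0.3013 0.1695 0.064 ]
scene [413.2881 181.3898] 59 [0.3588 0.1268 0.0645] 0.07018035813943903 [0.3577 0.1257 0.064 ]
scene [429.2903 182.3387] 62 [0.3332 0.1522 0.0653] 0.07291531852186667 [0.3321 0.1513 0.064 ]
scene [326.5    188.9286] 56 [0.5242 0.0158 0.0653] 0.07153678173192408 [0.5225 0.0143 0.064 ]
scene [321.    201.623] 61 [0.5566 0.0344 0.0637] 0.07006713430401526 [0.5553 0.0334 0.064 ]
scene [312.1311 212.7541] 61 [0.5904 0.0453 0.0652] 0.0698906864658973 [0.5895 0.0438 0.064 ]
side [321.6957 178.087 ] 23 [0.5829 0.0312 0.0679] 0.06954102652791622 [0.5872 0.0363 0.064 ]
side [311.6  187.12] 25 [0.5484 0.0227 0.0676] 0.0697
[... 274 characters left out ...]
] 0.07174413704442824 [0.2966 0.1666 0.064 ]
side [207.8125 202.25  ] 32 [0.3516 0.1134 0.0696] 0.0715098959628803 [0.3545 0.1212 0.064 ]
side [154.7667 206.4333] 30 [0.2608 0.17   0.0691] 0.07158638808467152 [0.2621 0.1765 0.064 ]
side [222.3226 207.4839] 31 [0.3686 0.0839 0.0692] 0.07047674422483331 [0.3715 0.0897 0.064 ]
side [302.0811 210.5135] 37 [ 0.492  -0.0204  0.0689] 0.0720986240604967 [ 0.4969 -0.0159  0.064 ]
side [303.225 224.15 ] 40 [ 0.4746 -0.0513  0.0685] 0.07075875476169557 [ 0.4776 -0.0468  0.064 ]
vial [ 0.5656 -0.0449  0.0534]
stop [0.4788 0.0548 0.0229]
green [0.6171 0.0488 0.0302]
jar [0.7454 0.0577 0.0835]
beaker [ 0.7192 -0.2371  0.0726]
bottle [0.7256 0.2787 0.1136]
```

```bash
cat >> h.py <<'E'
def quat(a): # tool down, tool y at angle a from world x
    h=(a+np.pi/2)/2; return np.array([0,np.cos(h),np.sin(h),0])
E
python3 - <<'E'
from bench import *
from h import *
import pickle
a=np.arctan2(.8,-.6);q=quat(a)
close(); move_to([.533,0.0,.24],q)
im=get_image("wrist");pickle.dump(im,open("w1.pkl","wb"));cv2.imwrite("pics/w1.png",im["frame"])
s=state();print(s["time"],s["ee_pos"],s["ee_rot"],s["joint_pos"],s["finger_gap"],s["ft_force"])
C=cloud(im)
for c,ar,m in blue(im,100): print(c,ar,np.median(C[m],0),onz(im,c,.069))
E
```

```text
3.775 [0.53303562 0.0006526  0.240026  ] [ 5.51755960e-05 -3.16609942e-01  9.48555816e-01  7.01386229e-05] [-6.27111503e-02 -8.95667976e-02  1.41376725e+00  1.76791388e-04
  1.81734258e+00 -2.27777119e+00] 0.0005874248044572243 [-0.56424031  0.11050054 -0.52442768]
[629.5         82.19954128] 436 [0.30257053 0.15882555 0.06499296] [0.30403713 0.15686653 0.069     ]
[513.77846791  96.72049689] 483 [0.3729104  0.08470824 0.06903569] [0.37270628 0.0854123  0.069     ]
[594.04529617  97.42508711] 574 [0.3310046  0.14221197 0.06835471] [0.33091538 0.1421214  0.069     ]
[321.53291536  99.51097179] 319 [ 0.47571032 -0.04782107  0.0688372 ] [ 0.47563225 -0.04790732  0.069     ]
[552.97533207 102.61100569] 527 [0.35608264 0.11610625 0.06883735] [0.35552805 0.11660472 0.069     ]
[337.33892617 136.45302013] 298 [ 0.49224411 -0.01793648  0.06924428] [ 0.4928288  -0.01730971  0.069     ]
[342.48421053 173.59649123] 285 [0.51653351 0.00655514 0.06891832] [0.51720729 0.00735082 0.069     ]
[337.81784387 209.17472119] 269 [0.54720323 0.02451608 0.06787741] [0.54756141 0.02508043 0.069     ]
```

View pics/w1.png

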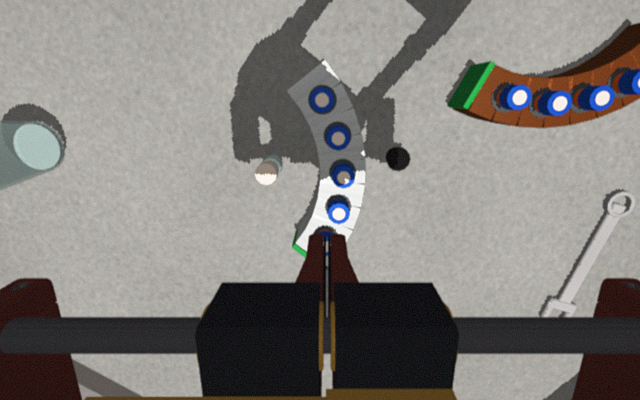

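The wrist view shows the grey block, with caps 4 to 1 at (321,99), (337,136), (342,173) and (338,209). Cap0 is hidden behind the closed fingertips at (327,238). I'll fit the block pose to the cap silhouettes in each camera.

```bash
cat >> h.py <<'E'
from scipy.optimize import least_squares
TH=np.radians([-30,-15,0,15,30])
def caps(p):
    L=np.c_[.14*np.cos(TH)-.14,.14*np.sin(TH)];c,s=np.cos(p[2]),np.sin(p[2])
    return L@np.array([[c,s],[-s,c]])+p[:2]
def cen(h):
    h=cv2.convexHull(np.asarray(h,np.float32));M=cv2.moments(h);return np.array([M["m10"],M["m01"]])/M["m00"]
t=np.linspace(0,2*np.pi,40)
CYL=np.vstack([np.c_[.011*np.cos(t),.011*np.sin(t),0*t+z] for z in(.053,.069)])
def fit(im,p0,idx):
    B=[cen(np.argwhere(m)[:,::-1]) for c,a,m in blue(im)]
    q=caps(p0);obs={}
    pr=lambda xy:cen(w2p(im,CYL+[*xy,0]))
    for i in idx:
        g=pr(q[i]);obs[i]=min(B,key=lambda b:np.hypot(*(b-g)))
    f=lambda p:np.concatenate([pr(caps(p)[i])-obs[i] for i in idx])
    r=least_squares(f,p0,x_scale=[.01,.01,.1],diff_step=1e-3);return r.x,np.abs(r.fun).max()
E
python3 - <<'E'
import pickle;from h import *
np.set_printoptions(precision=4,suppress=True)
d=pickle.load(open("d.pkl","rb"));w=pickle.load(open("w1.pkl","rb"))
p0=[.520,.009,np.arctan2(.8,-.6)]
for n,im,ix in(("scene",d["scene"],range(5)),("side",d["side"],range(5)),("wrist",w,range(1,5))):
    p,e=fit(im,p0,ix);print(n,p,e);print(caps(p))
E
```

```text
scene [0.5197 0.0113 2.2318] 0.3311170906469556
[[ 0.5865  0.0394]
 [ 0.5512  0.0297]
 [ 0.5197  0.0113]
 [ 0.494  -0.0148]
 [ 0.476  -0.0465]]
side [0.5246 0.0138 2.2232] 0.40555184107736864
[[ 0.5916  0.0414]
 [ 0.5563  0.032 ]
 [ 0.5246  0.0138]
 [ 0.4987 -0.012 ]
 [ 0.4803 -0.0436]]
wrist [0.5192 0.0097 2.2307] 0.5084903175466593
[[ 0.586   0.0377]
 [ 0.5508  0.0281]
 [ 0.5192  0.0097]
 [ 0.4935 -0.0163]
 [ 0.4754 -0.0481]]
```

Run:
```python
from bench import *
from h import *
p=[.5195,.0105,2.231];q=quat(p[2]);np.save("p.npy",p)
c=caps(p)
move_to([*c[0],.16],q);move_l([*c[0],.099])
s=state();print(s["time"],s["ee_pos"],s["ft_force"],c[0])
a=[get_image(n) for n in("scene","side","wrist")]
x=w2p(a[0],[[*c[0],.07]])[0].astype(int);y=w2p(a[1],[[*c[0],.07]])[0].astype(int)
crop=lambda f,u,r:cv2.resize(f[u[1]-r:u[1]+r,u[0]-r:u[0]+r],(400,400),interpolation=2)
cv2.imwrite("pics/c0.png",np.hstack([crop(a[0]["frame"],x,40),crop(a[1]["frame"],y,40)]))
cv2.imwrite("pics/c0w.png",a[2]["frame"])
```

```text
4.825 [0.58675208 0.03822415 0.1009357 ] [ 0.20205081 -0.56273059  0.81099497] [0.58629362 0.03861434]
```

View pics/c0.png

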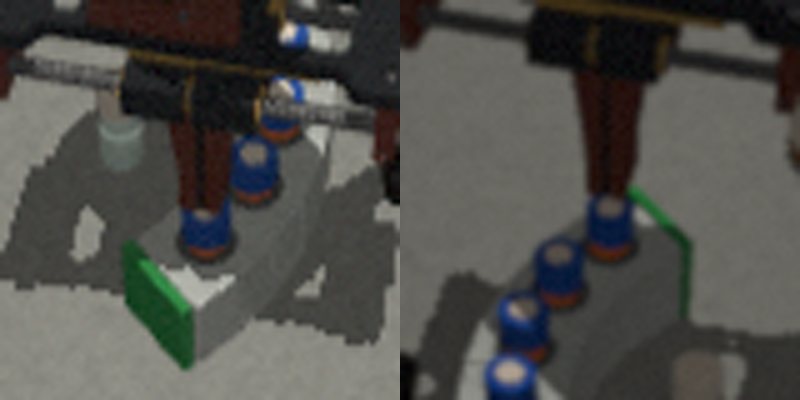

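View pics/c0w.png

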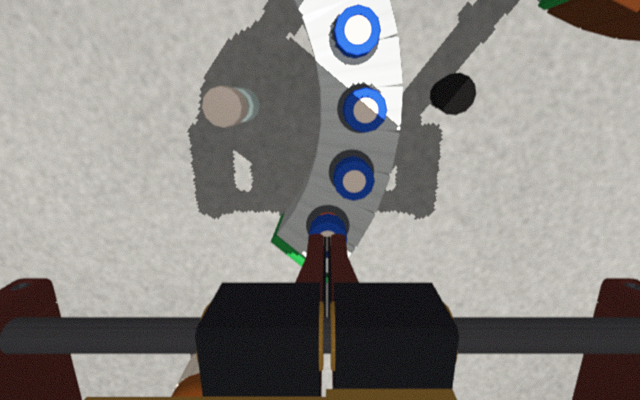

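Both crops show the fingertips centred over cap0 (at (205,215) and (610,200)), with orange still showing under each cap. Now I'll press cap0 under force watch.

```bash
cat > press.py <<'E'
from bench import *
from h import *
def fz(n=3):
    v=[]
    for _ in range(n): hold(.02);v.append(state()["ft_force"])
    return np.mean(v,0)
def press(xy,log=True):
    b=fz()
    move_l([*xy,.092],speed=.06)
    z=.092
    while z>.074:
        z-=.001; move_l([*xy,z],speed=.03); f=fz(2)-b; a=state()["ee_pos"]
        if log: print(f"{z:.4f} {a[2]:.4f} xy {1e3*(a[0]-xy[0]):.1f} {1e3*(a[1]-xy[1]):.1f} F",f.round(1))
        if f[2]>12: break
    move_l([*xy,.096],speed=.08)
    print("done",z,f.round(1),"t",state()["time"])
E
python3 - <<'E'
from press import *
c=caps(np.load("p.npy"))
press(c[0])
a=[get_image(n) for n in("scene","side")]
x=w2p(a[0],[[*c[0],.06]])[0].astype(int);y=w2p(a[1],[[*c[0],.06]])[0].astype(int)
crop=lambda f,u,r:cv2.resize(f[u[1]-r:u[1]+r,u[0]-r:u[0]+r],(400,400),interpolation=2)
cv2.imwrite("pics/c1.png",np.hstack([crop(a[0]["frame"],x,40),crop(a[1]["frame"],y,40)]))
E
```

```text
0.0910 0.0910 xy 0.0 0.0 F [-0.3 -0.6  0.8]
0.0900 0.0900 xy -0.0 -0.0 F [ 0.1 -0.2 -0.2]
0.0890 0.0889 xy -0.0 -0.0 F [ 0.2 -0.3  0.4]
0.0880 0.0879 xy -0.0 0.0 F [ 0.4 -0.3 -0.1]
0.0870 0.0872 xy 0.1 -0.0 F [-0.4 -0.2  1.9]
0.0860 0.0864 xy 0.1 -0.0 F [-1.  -0.2  4.6]
0.0850 0.0851 xy 0.2 0.0 F [-0.4 -0.6  3.4]
0.0840 0.0839 xy 0.1 0.0 F [ 0.2 -0.9  2.8]
0.0830 0.0829 xy 0.1 0.0 F [ 0.7 -0.2  3.1]
0.0820 0.0819 xy 0.1 0.0 F [ 1.9 -0.3  3.1]
0.0810 0.0809 xy 0.1 -0.0 F [1.1 0.  3.9]
0.0800 0.0805 xy 0.1 -0.0 F [ 0.4 -0.6  5.9]
0.0790 0.0805 xy 0.1 0.0 F [-2.  -0.2  9.3]
0.0780 0.0804 xy 0.2 -0.0 F [-4.8 -0.7 13.9]
done 0.07799999999999999 [-4.8 -0.7 13.9] t 9.6333
```

View pics/c1.png

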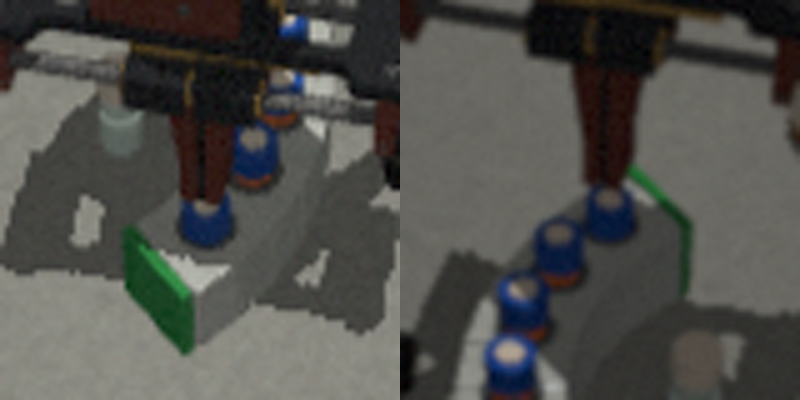

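Cap0 is home: the TCP stopped at 80.5 mm and no orange shows in either crop. I'll press the other four in order with a lower force stop.

```bash
sed -i 's/if f\[2\]>12: break/if f[2]>14 or (f[2]>8 and a[2]<.0812): break/; s/    print("done"/    print("done",a.round(4)/; s/"done",a/"done",a/' press.py; sed -i 's/\.092/.090/g' press.py
python3 - <<'E'
from press import *
import pickle
c=caps(np.load("p.npy"))
for i in range(1,5):
    move_l([*c[i],.096],speed=.08); press(c[i],False)
    if a_bad:=(state()["time"]>38): break
a=[get_image(n) for n in("scene","side")];pickle.dump(a,open("e.pkl","wb"))
crop=lambda im,r:cv2.resize(im["frame"][(u:=w2p(im,[[*c[3],.06]])[0].astype(int))[1]-r:u[1]+r,u[0]-r:u[0]+r],(400,400),interpolation=2)
cv2.imwrite("pics/c2.png",np.hstack([crop(a[0],55),crop(a[1],55)]))
E
```

```text
done [0.5512 0.029  0.0804] 0.07899999999999999 [-2.4 -0.1  9.2] t 14.125
done [0.5197 0.0105 0.0804] 0.07899999999999999 [-1.1  0.3 10.4] t 18.5167
done [ 0.4939 -0.0155  0.0804] 0.07899999999999999 [-2.3  0.4 10.2] t 22.9083
done [ 0.4758 -0.0473  0.0804] 0.07899999999999999 [-3.3  0.1 10.2] t 27.3
```

View pics/c2.png

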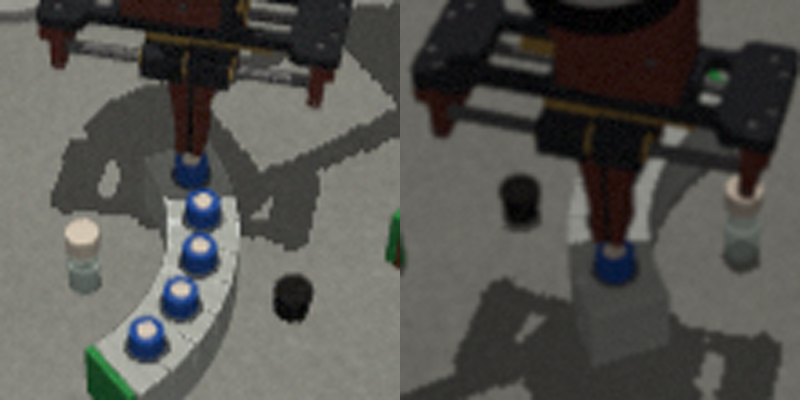

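All five caps are home with no orange showing, and the block, vial and stopper are where they started. I'll move clear and hand the job in.

Run:
```python
from bench import *
from h import *
c=caps(np.load("p.npy"))
move_l([*c[4],.24],speed=.12)
for n in("scene","side"):
    im=get_image(n);f=im["frame"].astype(int)
    for p in c:
        u,v=w2p(im,[[*p,.05]])[0].astype(int);g=f[v-8:v+9,u-8:u+9]
        print(n,((g[...,2]>g[...,1]*1.6)&(g[...,2]>70)).sum(),end=" ")
hold(.3);print(state()["time"],state()["ft_force"]);print(job_done())
```

```text
scene 0 scene 0 scene 0 scene 0 scene 0 side 0 side 0 side 0 side 0 side 0 29.15 [-0.48099199  0.32420863 -0.04446319]
the job is handed in; nothing more can be done
None
```

I pressed all five caps home in order from the green-plate end with no orange left showing, moved the arm clear and handed the job in at about 29 s; nothing in the camera images looked displaced.

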